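Show the pill box's three windows to the dose-check camera

TASK

Lift the square-bodied white pill box by the round knob on its lid and hold it upright in front of the dose-check camera, level with the lens and with the middle of the box about 10 cm straight out from it. Turn it there so that its front window, then its side window, then its back window squarely faces the lens, holding still for about a second at each. Then stand it upright in the middle of the wooden coaster, without letting it fall, and let go; leave the round jar beside it where it stands.

Things in the scene. Friction and masses are not known exactly. Their poses are not given: they have to be found in the camera images.
- pillbox_center (a point): Centre (half-way up) of the loose white pill box, 110 g: body 50 (x) x 40 (y) x 61 high; centred on its latched lid a round knob 26 across, 31 high, to be gripped at any yaw; 92 mm in all. z up. Front = -x, with a thumb tab jutting 9 mm at the lid edge; steel hinge bar on the back, +x. Dark windows: front, back and +y side (left as one looks at the front); -y side blank. Front starts towards +y within 45 deg
- lens (a point): Centre of the front of the camera's round lens, 100 mm above the counter. The fixed dose-check camera is a white upright housing (50 mm deep, 80 wide, top 132 above the counter) on a grey foot, with a black lens barrel 42 mm in diameter that juts 20 mm out of its front, ending at this point. The lens looks level along this frame's -x; z is up
- coaster_top (a point): Centre of the top face of a fixed square wooden coaster, 110 mm by 110 mm and 10 mm thick, lying on the counter; z is up
- jar_center (a point): Centre of a bystander that resembles the pill box: a loose round white jar, 48 mm in diameter and 61 mm high, with the same knob on top (92 mm in all), without windows. The point lies on its axis, half-way up (46 mm above the underside). It may not be moved
Things that resemble listed ones, but are neither listed nor needed, are in the scene too. Leave any blue look-alike of the part that bears pillbox_center alone.

How it is judged (in metres and radians):
On the way, in this order (a step that is already met when the one before it is completed fails the run):
1. the front window faces the lens, box upright and still (x of pillbox_center in the frame of lens between -0.14 and -0.07 m and y of pillbox_center in the frame of lens between -0.025 and 0.025 m and z of pillbox_center in the frame of lens between -0.03 and 0.03 m and angle between the x axis of pillbox_center and the x axis of lens, either way round below 0.26 rad and x of lens in the frame of pillbox_center below -0.04 m and angle between pillbox_center's own z axis and vertical below 0.2 rad and linear speed of pillbox below 0.08 m/s and angular speed of pillbox below 0.5 rad/s), for 0.6 s.
2. the side window faces the lens, box upright and still (x of pillbox_center in the frame of lens between -0.14 and -0.07 m and y of pillbox_center in the frame of lens between -0.025 and 0.025 m and z of pillbox_center in the frame of lens between -0.03 and 0.03 m and angle between the y axis of pillbox_center and the x axis of lens, either way round below 0.26 rad and y of lens in the frame of pillbox_center above 0.04 m and angle between pillbox_center's own z axis and vertical below 0.2 rad and linear speed of pillbox below 0.08 m/s and angular speed of pillbox below 0.5 rad/s), for 0.6 s.
3. the back window faces the lens, box upright and still (x of pillbox_center in the frame of lens between -0.14 and -0.07 m and y of pillbox_center in the frame of lens between -0.025 and 0.025 m and z of pillbox_center in the frame of lens between -0.03 and 0.03 m and angle between the x axis of pillbox_center and the x axis of lens, either way round below 0.26 rad and x of lens in the frame of pillbox_center above 0.04 m and angle between pillbox_center's own z axis and vertical below 0.2 rad and linear speed of pillbox below 0.08 m/s and angular speed of pillbox below 0.5 rad/s), for 0.6 s.
At the end, for the whole second after the job is handed in: The three windows were shown in order (square within 15 degrees, 70 to 140 mm out, within 25 mm sideways, 30 mm in height); the pill box stands upright (8 degrees) and still on the coaster, within 25 mm of its centre; the jar is within 30 mm of its start (horizontal distance between pillbox_center and coaster_top below 0.025 m and angle between pillbox_center's own z axis and vertical below 0.15 rad and z of pillbox_center in the frame of coaster_top between 0.041 and 0.051 m and contact force between pillbox and coaster above 0.2 N and linear speed of pillbox below 0.03 m/s and angular speed of pillbox below 0.3 rad/s and distance of jar_center from where it was at the start of the episode below 0.03 m and angle between jar_center's own z axis and vertical below 0.2 rad); the robot touches nothing.
It fails at once if the round jar is moved by more than 30 mm or tipped (distance of jar_center from where it was at the start of the episode above 0.03 m or angle between jar_center's own z axis and vertical above 0.5 rad).
It fails at once if the pill box is let fall: free of the fingers more than 20 mm above the coaster's top (height (world z) of pillbox_center above 0.076 m and contact force between pillbox and the fingers below 0.05 N).
It also fails if it takes over 51 s, if anything falls off the work surface, if the arm or the gripper's body presses on something with over 40 N, if the wrist force passes 120 N, or if a joint passes its speed limit or range.

ROBOT

A 7-joint arm with a two-finger parallel gripper is mounted at the origin on the work surface. World frame = base frame: x ahead of the robot, y to its left, z up, the work surface at z = 0. Lengths are in mm, angles in rad, forces in N, time in s.
With the tool pointing down it reaches from about 350 to 775 mm from the base axis. Payload 3.1 kg.
Tool frame: the origin (TCP) lies at the very end of the fingers, on their centre line; the grasp point (between the pads) lies 19 mm behind it; z points along the fingers, y is the line along which they close (so a half turn about z gives the same grasp; the last joint's range is limited). The gripper opens to 85 mm and grips with 20 to 120 N. Pads are 22 mm wide; open, the fingers measure 114 mm over their backs; the gripper's body (76 mm by 85 mm) begins 54 mm behind the grasp point. The pads swing forward as they close: fully open they stand 13 mm farther back than shut.
Start: joints at [1.282, 0.311, 0.014, 1.512, -0.004, 1.319, -0.027], TCP at [134.399, -533.343, 231.304] pointing down, gripper open.
Joint ranges: [-2.7, 2.7], [-0.3, 1.91], [-1.27, 1.3], [0.12, 2.57], [-1.44, 4.58], [0.2, 2.03], [-3.05, 3.05]. Speed limits (rad/s): [2.79, 2.79, 3.14, 3.14, 3.14, 3.14, 3.14].

INTERFACE

Orientations are given as a unit quaternion [x, y, z, w].
In Python, from rig import observe, snapshot, ctrl gives the robot as it stands.
- The arm moves only by the tool carry_out, never from a script. Its argument "series" is text: rows parted by semicolons, each of 7 numbers parted by spaces: the turn, a rotation vector about the tool's x, y, z in degrees, then the shift along the tool's x, y, z in m, then the opening, from -1 (shut) to 1 (fully open). In form: ax ay az dx dy dz jaw; .... A call has 1 to 10 rows; each row shifts and turns the commanded pose from where the row before left it, along the tool's axes as they then stand; what a row does not reach is not made up. A row lasts 1/12 s, in which the tool goes at most 41.7 mm and 7.16 degrees, less where a joint would pass 70% of its speed; a pose out of reach is approached as far as the arm can. A call is refused whole if a number of a shift passes 0.0417 or a number of a turn 7.16, either way. A call with a gripper value outside its range is refused whole. The fingers move at their own pace and stop on an object; "squeeze" is the grip in N (left out, the last holds). Time passes only in rows, so rows that do not move let the fingers close. It gives the time, the measured TCP pose, the force, the opening and the grip force at its end, in the units of the state.
- observe(): the state, without advancing time (a new reading comes with each control period).
- snapshot(name): name is "scene" or "top" or "wrist"; returns a dict with "frame" (480x640x3 uint8, red, green, blue), "depth" (480x640 float32, mm along the optical axis (not along the pixel's ray), 0 where there is no reading), "fx", "fy", "cx", "cy" (pixels), "R" (3x3) and "t" (3): a world point X has camera coordinates R X + t; the wrist camera has in their place "tool_from_camera" (4x4, takes a point from camera to tool coordinates, whose origin is the TCP and whose axes are the flange's). Camera axes: x right, y down, z forward; pixel columns grow to the right and rows downward; lengths in mm; the calibration is good to about 2 mm. A picture is of the moment at which its call begins: read the wrist's pose just before it.
- ctrl.sign_off(): hands the job in; it is judged then, once.
The state is a dict: "time_s": time; "joint_positions": joint angles; "qvel": joint speeds; "joint_torque": joint torques, N m; "position": TCP position; "eef_rot": TCP orientation; "wrist_force": force on the tool from outside, world axes, zero at the start; "torque": the same for the moment, N m; "gripper_width": opening from 0.0 (shut) to 1.0 (fully open); "gripper_force": force on a finger pad.
Only numpy, scipy, OpenCV 4.12 (cv2) and the standard library are available. Lean on these libraries where they do the work, as an engineer would, in place of code of your own. Each camera call takes 0.05 s, during which the arm holds its last target. There are 200 camera calls.

## Working session

There is one attempt and no reset: what is moved stays moved. The work goes in short steps, Python scripts to look and compute and a tool call to move; the robot and the scene stay as the last step left them, time stands still between calls to the robot, and variables do not carry over. Pictures are saved under pics/ and viewed, at most 10 in all, crops included, and the job is handed in when it is done.

Besides the shell and the picture viewer there is one more tool, called after "Call:" as name(argument=value, ...) on one line, values as JSON. carry_out: Moves the arm, as the interface text tells. Its arguments: {"type":"object","properties":{"series":{"type":"string"},"squeeze":{"type":"number"}},"required":["series"]}

```bash
mkdir -p pics; ls; cat > h.py <<'E'
import numpy as np, cv2
from rig import observe, snapshot, ctrl
def wpt(s,u,v,d=None):
    if d is None:
        p=s["depth"][int(v)-1:int(v)+2,int(u)-1:int(u)+2]; d=np.median(p[p>0])
    c=np.array([(u-s["cx"])/s["fx"]*d,(v-s["cy"])/s["fy"]*d,d])
    return s["R"].T@(c-s["t"]) if "R" in s else c
E
python3 - <<'E'
from h import *
import pickle
for n in("top","scene"):
    s=snapshot(n); pickle.dump(s,open(n+".pkl","wb")); cv2.imwrite(f"pics/{n}0.png",s["frame"][:,:,::-1])
o=observe(); print(o)
print(s["R"],s["t"])
E
```

```text
pics
{'time_s': 0.1, 'joint_positions': array([ 1.28228921,  0.31168595,  0.01396325,  1.5129391 , -0.00441998,
        1.31918797, -0.02721344]), 'qvel': array([ 0.00116888, -0.00189734, -0.00062279, -0.00324174, -0.00025108,
        0.00052739,  0.00101748]), 'joint_torque': array([ 1.14052480e-03, -3.80852973e+01,  1.46961808e-01, -2.31240678e+01,
        1.23693570e-02,  8.06766824e-03,  8.56219202e-06]), 'position': array([ 134.24109074, -532.67491783,  230.29040695]), 'eef_rot': array([ 9.92389537e-01,  1.23133298e-01, -1.66049450e-04, -1.08210032e-03]), 'wrist_force': array([0.00681338, 0.03946431, 0.00791817]), 'torque': array([-0.00563628,  0.00719659,  0.01430127]), 'gripper_force': 0.0, 'gripper_width': 1.0006549030900436}
[[-0.69252931  0.72137583 -0.00447988]
 [ 0.63436789  0.6060203  -0.4799133 ]
 [-0.34348296 -0.33519592 -0.87730448]] [ 366.57318852 -260.20157129 1183.64244757]
```

View pics/top0.png

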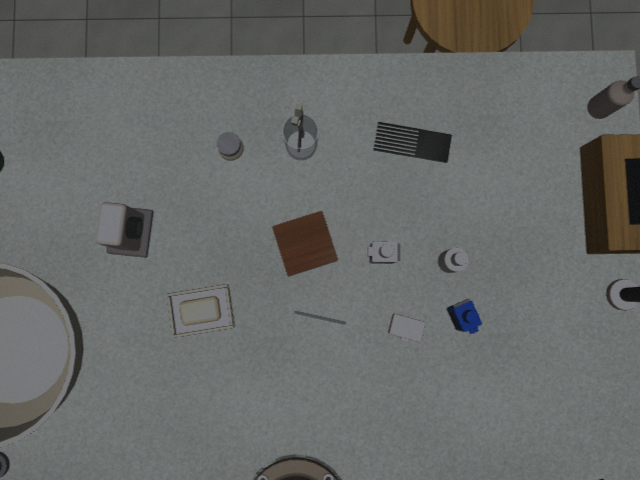

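View pics/scene0.png

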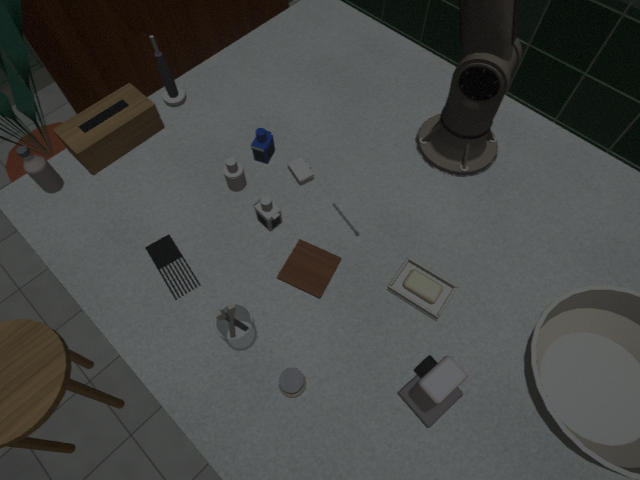

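The top view shows the pill box at (385,252) with its tab towards the left, the jar at (455,260), the coaster at (305,243), the camera at (113,225) with its lens at (134,228), and a blue look-alike at (466,317). The scene view agrees.

```bash
python3 - <<'E'
from h import *
import pickle
s=pickle.load(open("top.pkl","rb")); c=pickle.load(open("scene.pkl","rb"))
np.set_printoptions(precision=1,suppress=True)
print("cam", -s["R"].T@s["t"], -c["R"].T@c["t"])
for n,u,v in [("knob",387,252),("tab",371,250),("box",378,245),("jar",456,259),("coaster",305,243),("c1",275,226),("c2",322,213),("c3",336,260),("c4",289,274),("barrel",134,228),("barrelfront",140,228),("h1",104,206),("h2",125,207),("h3",118,245),("h4",99,242),("base",300,478)]:
    print(n,wpt(s,u,v))
for n,u,v in [("knob",266,203),("coaster",310,268),("barrel",427,365),("jarknob",232,163)]: print("S",n,wpt(c,u,v))
a=s["frame"][:,:,::-1]
a1=cv2.resize(a[190:260,90:160],(480,480),interpolation=cv2.INTER_CUBIC)
b=c["frame"][:,:,::-1]
def f(im,x,y,w): return cv2.convertScaleAbs(cv2.resize(im[y:y+w,x:x+w],(400,300) if 0 else (300,300),interpolation=cv2.INTER_CUBIC),alpha=1.6)
cv2.imwrite("pics/c0.png",np.vstack([np.hstack([f(a,350,217,70),f(a,90,190,80)]),np.hstack([f(b,230,173,70),f(b,390,340,90)])]))
E
```

```text
cam [ 424.8  -37.3 1110.8] [825.5 290.  915.2]
knob [ 508.1 -184.5   91.1]
tab [ 515.3 -157.6   58.5]
box [ 524.8 -171.5   60.5]
jar [ 492.7 -316.8   89.7]
coaster [536.4 -26.7   8. ]
c1 [572.7  35.1   9.4]
c2 [598.8 -63.1   7.4]
c3 [500.  -90.3   8.5]
c4 [472.6   7.3   7.3]
barrel [558.5 291.7 117.6]
barrelfront [561.9 289.1  90.6]
h1 [598.6 343.2 131.2]
h2 [597.2 306.4 125.3]
h3 [526.2 318.2 125.2]
h4 [531.9 351.8 129.2]
base [ 71.1 -10.3  24.7]
S knob [ 518.1 -174.2   92. ]
S coaster [538.3 -19.5  10. ]
S barrel [565.4 301.3 121. ]
S jarknob [ 496.4 -315.4   91.2]
```

View pics/c0.png

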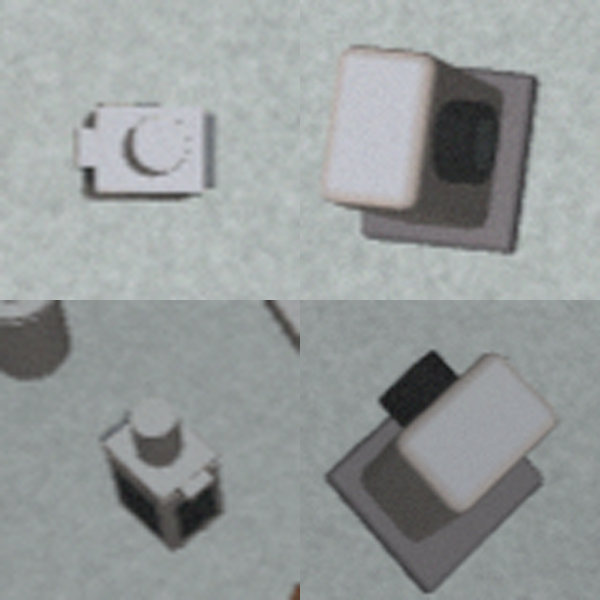

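```bash
cat >> h.py <<'E'
def cloud(s):
    v,u=np.mgrid[0:480,0:640]; d=s["depth"]
    c=np.stack([(u-s["cx"])/s["fx"]*d,(v-s["cy"])/s["fy"]*d,d],-1)
    return (c-s["t"])@s["R"]
def blob(P,x,y,r,z0,z1):
    q=P.reshape(-1,3); m=(abs(q[:,0]-x)<r)&(abs(q[:,1]-y)<r)&(q[:,2]>z0)&(q[:,2]<z1); return q[m]
E
python3 - <<'E'
from h import *
import pickle
np.set_printoptions(precision=1,suppress=True)
for n in("top","scene"):
    P=cloud(pickle.load(open(n+".pkl","rb")))
    for k,a in dict(lid=(514,-180,50,52,68),knob=(512,-180,40,82,100),jar=(494,-316,40,82,100),house=(563,330,70,122,140),barrel=(560,280,60,85,122),coaster=(536,-25,85,5,14)).items():
        q=blob(P,*a); print(n,k,len(q),q.mean(0),np.median(q[:,2]),cv2.minAreaRect(q[:,:2].astype(np.float32)))
E
```

```text
top lid 437 [ 511.1 -182.    60. ] 60.06373862359444 ((511.8358459472656, -181.677978515625), (64.66706848144531, 38.12399673461914), 89.22538757324219)
top knob 144 [ 511.6 -182.9   90.7] 90.85861289837561 ((512.09423828125, -182.78607177734375), (24.38563346862793, 24.92755699157715), 44.38249969482422)
top jar 148 [ 494.1 -323.6   90.6] 90.96299947273249 ((493.7293395996094, -324.230224609375), (24.649005889892578, 24.70380401611328), 84.56072998046875)
top house 1128 [565.1 331.  129.8] 130.05783872424882 ((564.8869018554688, 324.02520751953125), (65.14340209960938, 80.07411193847656), 82.7140121459961)
top barrel 518 [559.8 301.4 109.3] 112.19078944323468 ((563.1326293945312, 310.6031799316406), (46.77128219604492, 79.89892578125), 82.24703979492188)
top coaster 2704 [535.9 -24.9   9.1] 9.142511847453273 ((530.5225219726562, -32.89994812011719), (153.93382263183594, 150.30792236328125), 89.4810562133789)
scene lid 266 [ 518.9 -174.3   59.7] 59.832949926364094 ((514.5663452148438, -179.65951538085938), (64.29131317138672, 40.62175369262695), 89.44834899902344)
scene knob 108 [ 515.3 -180.6   90. ] 90.42254604846062 ((513.97216796875, -182.49497985839844), (24.67765235900879, 24.407590866088867), 66.984375)
scene jar 94 [ 497.4 -321.7   89.7] 90.05106933473304 ((496.7361145019531, -323.9872131347656), (25.113807678222656, 24.371461868286133), 83.99556732177734)
scene house 1347 [570.7 334.  130.9] 131.37938389791344 ((567.6510620117188, 325.4300537109375), (67.84430694580078, 79.62435913085938), 83.69161987304688)
scene barrel 385 [579.9 306.4 111.7] 115.20457386235074 ((578.7275390625, 307.832763671875), (79.21307373046875, 40.34915542602539), 19.908422470092773)
scene coaster 2138 [540.2 -22.3   9.4] 9.400939586917719 ((538.8924560546875, -23.848861694335938), (110.60922241210938, 110.58563232421875), 17.19980239868164)
```

Call:
carry_out(series="0 0 0 0.0226 -0.0124 0 1;0 0 0 0.0226 -0.0124 0 1;0 0 0 0.0226 -0.0124 0 1;0 0 0 0.0226 -0.0124 0 1;0 0 0 0.0226 -0.0124 0 1;0 0 0 0.0226 -0.0124 0 1;0 0 0 0.0226 -0.0124 0 1;0 0 0 0.0226 -0.0124 0 1;0 0 0 0.0226 -0.0124 0 1;0 0 0 0.0226 -0.0124 0 1", squeeze=60)

```text
time_s: 0.93
position: [323.7, -356.6, 230.9]
eef_rot: [0.992, 0.123, -0.0, -0.0]
wrist_force: [0.1, 0.2, 1.5]
gripper_width: 1.0
gripper_force: 0.0
```

Call:
carry_out(series="0 0 0 0.0226 -0.0124 0 1;0 0 0 0.0226 -0.0124 0 1;0 0 0 0.0226 -0.0124 0 1;0 0 0 0.0226 -0.0124 0 1;0 0 0 0.0226 -0.0124 0 1;0 0 0 0.0226 -0.0124 0 1;0 0 0 0.0226 -0.0124 0 1;0 0 0 0.0226 -0.0124 0 1;0 0 0 0.0226 -0.0124 0 1;0 0 0 0.0226 -0.0124 0 1")

```text
time_s: 1.77
position: [512.5, -181.4, 230.7]
eef_rot: [0.992, 0.123, -0.001, -0.0]
wrist_force: [0.6, 0.2, -0.7]
gripper_width: 0.997
gripper_force: 0.0
```

Call:
carry_out(series="0 0 0 0 0 0.02 1;0 0 0 0 0 0.02 1;0 0 0 0 0 0.02 1;0 0 0 0 0 0 1;0 0 0 0 0 0 1;0 0 0 0 0 0 1")

```text
time_s: 2.27
position: [512.6, -182.6, 172.1]
eef_rot: [0.992, 0.123, 0.001, 0.0]
wrist_force: [-0.0, -0.2, 0.4]
gripper_width: 0.997
gripper_force: 0.0
```

```bash
cat >> h.py <<'E'
from scipy.spatial.transform import Rotation as R
def goal(p,yaw,o=None):
    "remaining move to TCP p (mm) with tool-x yaw deg: tool-axis shift now, turn about tool z, tilt"
    o=o or observe(); r=R.from_quat(o["eef_rot"]); M=r.as_matrix()
    y=np.degrees(np.arctan2(M[1,0],M[0,0]))
    want=R.from_euler("z",yaw,degrees=True)*R.from_euler("x",180,degrees=True)
    print("t",o["time_s"],"pos",o["position"].round(1),"yaw",y.round(2),"shift",(M.T@(np.array(p)-o["position"])).round(1),"rotvec",np.degrees((r.inv()*want).as_rotvec()).round(2),"j",o["joint_positions"].round(2),"grip",round(o["gripper_force"],1),round(o["gripper_width"],3),"F",o["wrist_force"].round(1))
E
python3 - <<'E'
from h import *
o=observe(); goal((512.5,-182.7,66),14.1,o)
s=snapshot("wrist"); cv2.imwrite("pics/w0.png",s["frame"][:,:,::-1])
T=s["tool_from_camera"]; M=R.from_quat(o["eef_rot"]).as_matrix()
v,u=np.mgrid[0:480,0:640]; d=s["depth"]; c=np.stack([(u-s["cx"])/s["fx"]*d,(v-s["cy"])/s["fy"]*d,d],-1)[d>0]
P=(c@T[:3,:3].T+T[:3,3])@M.T+o["position"]
for k,z0,z1 in(("knob",80,100),("lid",54,68)):
    q=blob(P,512,-182,45,z0,z1); print(k,len(q),q.mean(0) if len(q) else 0,cv2.minAreaRect(q[:,:2].astype(np.float32)) if len(q) else 0)
E
```

```text
t 2.2667 pos [ 512.6 -182.6  172.1] yaw 14.13 shift [ -0.2  -0.  106.1] rotvec [ 0.03 -0.06  0.03] j [ 0.55  0.36 -0.32  1.61  0.12  1.19 -1.11] grip 0.0 0.997 F [-0.  -0.2  0.4]
knob 1356 [ 514.07049937 -184.41653622   91.0317478 ] ((512.9661254882812, -184.8721923828125), (25.32538414001465, 25.09953498840332), 86.55635070800781)
lid 3161 [ 516.00349153 -183.89986674   60.48429662] ((512.6399536132812, -183.31507873535156), (64.86283874511719, 40.437828063964844), 88.14450073242188)
```

View pics/w0.png

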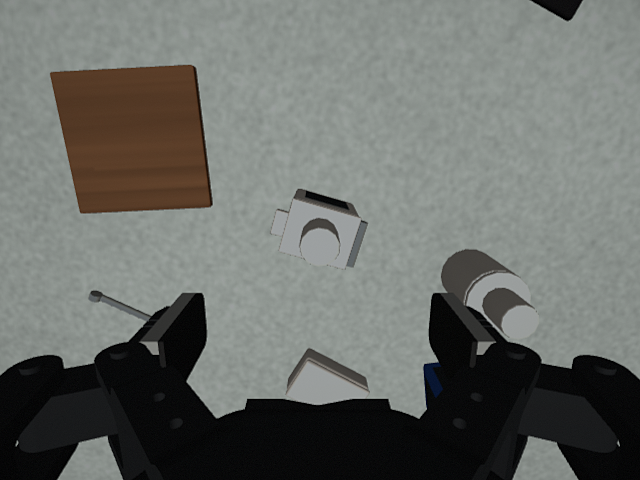

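The wrist view shows the box knob centred between the fingers at (320,240), with the tab on the left, the coaster at (135,140) and the jar at (500,300), well clear of the fingers.

Call:
carry_out(series="0 0 0 0 0.0013 0.015 1;0 0 0 0 0 0.015 1;0 0 0 0 0 0.015 1;0 0 0 0 0 0.015 1;0 0 0 0 0 0.012 1;0 0 0 0 0 0.012 1;0 0 0 0 0 0.01 1;0 0 0 0 0 0.008 1;0 0 0 0 0 0.005 1;0 0 0 0 0 0 0.2")

```text
time_s: 3.15
position: [512.0, -183.6, 63.7]
eef_rot: [0.992, 0.123, -0.001, -0.0]
wrist_force: [0.8, 0.5, -0.2]
gripper_width: 0.888
gripper_force: 0.0
```

Call:
carry_out(series="0 0 0 0 0 0 -0.2;0 0 0 0 0 0 -0.4;0 0 0 0 0 0 -1;0 0 0 0 0 0 -1;0 0 0 0 0 0 -1;0 0 0 0 0 0 -1;0 0 0 0 0 0 -1;0 0 0 0 0 0 -1;0 0 0 0 0 0 -1;0 0 0 0 0 0 -1")

```text
time_s: 3.98
position: [513.2, -184.1, 65.1]
eef_rot: [0.992, 0.123, 0.001, 0.001]
wrist_force: [1.3, 0.4, 6.6]
gripper_width: 0.285
gripper_force: 59.2
```

```bash
python3 - <<'E'
from h import *
o=observe(); goal((513,-184,160),14.1,o)
E
```

```text
t 3.9833 pos [ 513.2 -184.1   65.1] yaw 14.14 shift [ -0.1  -0.  -94.9] rotvec [ 0.07 -0.09  0.04] j [ 0.54  0.47 -0.3   1.74  0.16  0.95 -1.15] grip 59.2 0.285 F [1.3 0.4 6.6]
```

Call:
carry_out(series="0 0 0 0 0 -0.003 -1;0 0 0 0 0 -0.006 -1;0 0 0 0 0 -0.01 -1;0 0 0 0 0 -0.01 -1;0 0 0 0 0 -0.01 -1;0 0 0 0 0 -0.01 -1;0 0 0 0 0 -0.006 -1;0 0 0 0.001 -0.003 0 -1;0 0 0 0.002 -0.006 0 -1;0 0 0 0.0035 -0.01 0 -1")

```text
time_s: 4.82
position: [513.4, -164.2, 118.9]
eef_rot: [0.993, 0.122, -0.001, 0.0]
wrist_force: [0.1, 0.6, -2.0]
gripper_width: 0.29
gripper_force: 58.9
```

Call:
carry_out(series="0 0 0 0.005 -0.014 0 -1;0 0 0 0.005 -0.014 0 -1;0 0 0 0.005 -0.014 0 -1;0 0 0 0.005 -0.014 0 -1;0 0 0 0.005 -0.014 0 -1;0 0 0 0.005 -0.014 0 -1;0 0 0 0.005 -0.014 0 -1;0 0 0 0.005 -0.014 0 -1;0 0 0 0.005 -0.014 0 -1;0 0 0 0.005 -0.014 0 -1")

```text
time_s: 5.65
position: [527.4, -13.3, 118.5]
eef_rot: [0.992, 0.124, -0.001, -0.001]
wrist_force: [0.3, 0.6, -1.5]
gripper_width: 0.285
gripper_force: 58.9
```

Call:
carry_out(series="0 0 0 0.005 -0.014 0 -1;0 0 0 0.005 -0.014 0 -1;0 0 0 0.005 -0.014 0 -1;0 0 0 0.005 -0.014 0 -1;0 0 0 0.005 -0.014 0 -1;0 0 0 0.005 -0.014 0 -1;0 0 0 0.005 -0.014 0 -1;0 0 0 0.0035 -0.01 0 -1;0 0 0 0.002 -0.006 0 -1;0 0 0 0 0 0 -1")

```text
time_s: 6.48
position: [539.0, 107.5, 119.0]
eef_rot: [0.992, 0.125, -0.0, -0.001]
wrist_force: [-0.4, 0.4, -1.1]
gripper_width: 0.286
gripper_force: 58.9
```

```bash
python3 - <<'E'
from h import *
o=observe(); goal((549.3,188,119.5),8.6,o)
s=snapshot("scene"); P=wpt
a=cv2.convertScaleAbs(cv2.resize(s["frame"][250:430,300:480,::-1],(560,560),interpolation=cv2.INTER_CUBIC),alpha=1.6); cv2.imwrite("pics/s1.png",a)
E
```

```text
t 6.4833 pos [539.  107.5 119. ] yaw 14.36 shift [ 30.  -75.4  -0.4] rotvec [-0.09  0.04  5.76] j [ 0.08  0.43 -0.41  1.66  0.19  1.08 -1.71] grip 58.9 0.286 F [-0.4  0.4 -1.1]
```

View pics/s1.png

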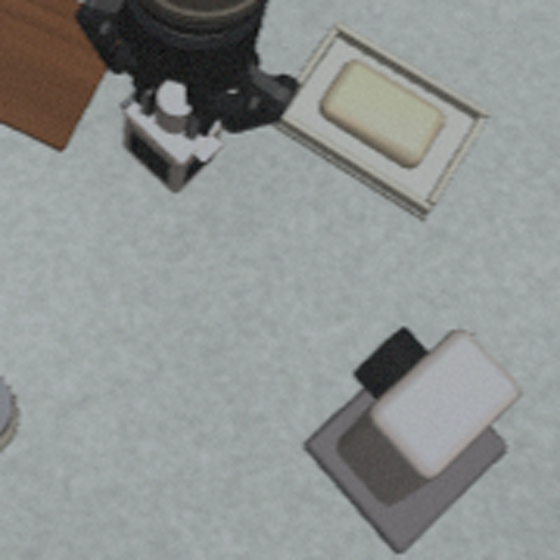

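The crop shows the box held upright by its knob at (170,130), tab towards the camera, path clear.

Call:
carry_out(series="0 0 0 0.003 -0.0075 0 -1;0 0 0 0.0045 -0.011 0 -1;0 0 0 0.0055 -0.014 0 -1;0 0 0 0.0055 -0.014 0 -1;0 0 0 0.0045 -0.011 0 -1;0 0 0 0.004 -0.01 0 -1;0 0 0 0.003 -0.008 0 -1;0 0 2 0 0 0 -1;0 0 2 0 0 0 -1;0 0 1.5 0 0 0 -1")

```text
time_s: 7.37
position: [550.5, 185.4, 119.2]
eef_rot: [0.997, 0.075, -0.0, 0.0]
wrist_force: [0.1, 0.2, -1.6]
gripper_width: 0.284
gripper_force: 59.0
```

```bash
cat >> h.py <<'E'
def check():
    for n in("scene","top"):
        P=cloud(snapshot(n))
        for k,a in dict(lid=(549,188,45,108,122),house=(567,332,60,126,140)).items():
            q=blob(P,*a); print(n,k,len(q),q.mean(0).round(1) if len(q) else 0,np.round(np.hstack(cv2.minAreaRect(q[:,:2].astype(np.float32))),1) if len(q) else 0)
E
python3 - <<'E'
from h import *
o=observe(); goal((549.3,188,119.5),8.6,o); check()
E
```

```text
t 7.3667 pos [550.5 185.4 119.2] yaw 8.55 shift [-0.8 -2.7 -0.3] rotvec [ 0.02  0.01 -0.05] j [-0.08  0.49 -0.39  1.58  0.2   1.12 -1.94] grip 59.0 0.284 F [ 0.1  0.2 -1.6]
scene lid 274 [562.5 192.9 114.2] [561.5 189.1  33.3  67.9  14.2]
scene house 1282 [570.2 334.2 131.2] [568.8 334.1  49.2  79.   82.5]
top lid 176 [536.7 171.4 113.8] [533.6 173.8  20.5  47.1  21.9]
top house 0 0 0
```

Call:
carry_out(series="0 0 0 0 0 0 -1;0 0 0 0 0 0 -1;0 0 0 0 0 0 -1;0 0 0 0 0 0 -1;0 0 0 0 0 0 -1;0 0 0 0 0 0 -1;0 0 0 0 0 0 -1;0 0 0 0 0 0 -1;0 0 0 0 0 0 -1;0 0 0 0 0 0 -1")

```text
time_s: 8.3
position: [550.4, 185.3, 119.3]
eef_rot: [0.997, 0.075, -0.0, 0.0]
wrist_force: [-0.2, 0.1, -1.4]
gripper_width: 0.285
gripper_force: 59.0
```

Call:
carry_out(series="0 0 0 0 0 0 -1;0 0 0 0 0 0 -1;0 0 0 0 0 0 -1;0 0 -2 0 0 0 -1;0 0 -4 0 0 0 -1;0 0 -5 0 0 0 -1;0 0 -5 0 0 0 -1;0 0 -5 0 0 0 -1;0 0 -5 0 0 0 -1;0 0 -5 0 0 0 -1")

```text
time_s: 9.13
position: [550.4, 185.2, 119.3]
eef_rot: [0.94, 0.341, 0.0, 0.0]
wrist_force: [-0.1, -0.7, -1.2]
gripper_width: 0.284
gripper_force: 58.9
```

Call:
carry_out(series="0 0 -5 0 0 0 -1;0 0 -5 0 0 0 -1;0 0 -5 0 0 0 -1;0 0 -5 0 0 0 -1;0 0 -5 0 0 0 -1;0 0 -5 0 0 0 -1;0 0 -5 0 0 0 -1;0 0 -5 0 0 0 -1;0 0 -5 0 0 0 -1;0 0 -5 0 0 0 -1")

```text
time_s: 9.97
position: [550.5, 185.1, 119.3]
eef_rot: [0.708, 0.706, -0.0, 0.0]
wrist_force: [0.4, 0.2, -1.0]
gripper_width: 0.283
gripper_force: 59.0
```

Call:
carry_out(series="0 0 -3 0 0 0 -1;0 0 -1 0 0 0 -1;0 0 0 0 0 0 -1;0 0 0 0 0 0 -1;0 0 0 0 0 0 -1;0 0 0 0 0 0 -1;0 0 0 0 0 0 -1;0 0 0 0 0 0 -1;0 0 0 0 0 0 -1;0 0 0 0 0 0 -1")

```text
time_s: 10.8
position: [550.4, 185.3, 119.3]
eef_rot: [0.684, 0.729, -0.0, 0.0]
wrist_force: [0.7, -0.2, -2.1]
gripper_width: 0.282
gripper_force: 59.0
```

```bash
python3 - <<'E'
from h import *
o=observe(); goal((550.4,188,119.5),98,o); 
s=snapshot("scene")
a=cv2.convertScaleAbs(cv2.resize(s["frame"][270:430,330:490,::-1],(560,560),interpolation=cv2.INTER_CUBIC),alpha=1.6); cv2.imwrite("pics/s2.png",a)
E
```

```text
t 10.8 pos [550.4 185.3 119.3] yaw 93.64 shift [ 2.7  0.2 -0.2] rotvec [-0.    0.01 -4.36] j [ 0.14  0.56 -0.72  1.57  0.39  1.16 -0.6 ] grip 59.0 0.282 F [ 0.7 -0.2 -2.1]
```

View pics/s2.png

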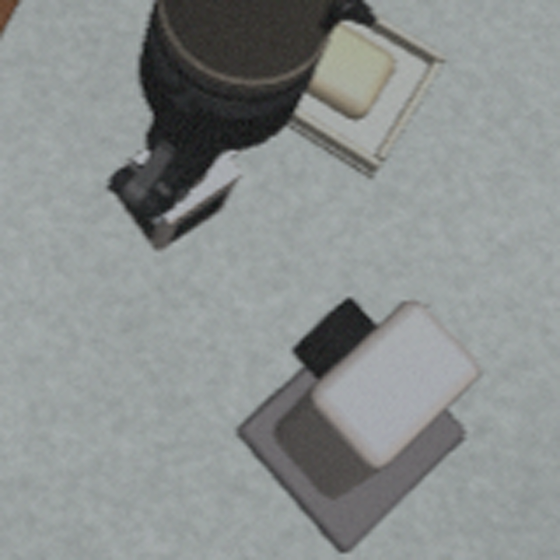

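The side window face, at about (200,215) in the crop, points at the lens. I'll add the missing 5° and hold again.

Call:
carry_out(series="0 0 -2.5 0 0 0 -1;0 0 -2 0 0 0 -1;0 0 0 0 0 0 -1;0 0 0 0 0 0 -1;0 0 0 0 0 0 -1;0 0 0 0 0 0 -1;0 0 0 0 0 0 -1;0 0 0 0 0 0 -1;0 0 0 0 0 0 -1;0 0 0 0 0 0 -1")

```text
time_s: 11.68
position: [550.4, 185.3, 119.3]
eef_rot: [0.655, 0.756, -0.0, -0.0]
wrist_force: [0.0, -0.4, -1.2]
gripper_width: 0.287
gripper_force: 59.0
```

Call:
carry_out(series="0 0 0 0 0 0 -1;0 0 0 0 0 0 -1;0 0 0 0 0 0 -1;0 0 0 0 0 0 -1;0 0 -2 0 0 0 -1;0 0 -4 0 0 0 -1;0 0 -5 0 0 0 -1;0 0 -5 0 0 0 -1;0 0 -5 0 0 0 -1;0 0 -5 0 0 0 -1")

```text
time_s: 12.52
position: [550.5, 185.2, 119.3]
eef_rot: [0.467, 0.885, -0.0, 0.0]
wrist_force: [0.6, 0.2, -1.6]
gripper_width: 0.284
gripper_force: 59.0
```

Call:
carry_out(series="0 0 -5 0 0 0 -1;0 0 -5 0 0 0 -1;0 0 -5 0 0 0 -1;0 0 -5 0 0 0 -1;0 0 -5 0 0 0 -1;0 0 -5 0 0 0 -1;0 0 -5 0 0 0 -1;0 0 -5 0 0 0 -1;0 0 -5 0 0 0 -1;0 0 -5 0 0 0 -1")

```text
time_s: 13.35
position: [550.5, 185.1, 119.3]
eef_rot: [0.049, 0.999, -0.0, 0.0]
wrist_force: [-0.0, 0.1, -1.7]
gripper_width: 0.289
gripper_force: 59.0
```

Call:
carry_out(series="0 0 -5 0 0 0 -1;0 0 -5 0 0 0 -1;0 0 -3 0 0 0 -1;0 0 -1 0 0 0 -1;0 0 0 0 0 0 -1;0 0 0 0 0 0 -1;0 0 0 0 0 0 -1;0 0 0 0 0 0 -1;0 0 0 0 0 0 -1;0 0 0 0 0 0 -1")

```text
time_s: 14.18
position: [550.4, 185.3, 119.3]
eef_rot: [-0.071, 0.997, -0.0, 0.0]
wrist_force: [-0.0, -0.5, -2.0]
gripper_width: 0.283
gripper_force: 59.0
```

Call:
carry_out(series="0 0 0 0 0 0 -1;0 0 0 0 0 0 -1;0 0 0 0 0 0 -1;0 0 0 0 0 0 -1;0 0 0 0 0 0 -1;0 0 0 0 0 0 -1;0 0 0 0 0 0 -1;0 0 0 0 0 0 -1")

```text
time_s: 14.85
position: [550.4, 185.3, 119.3]
eef_rot: [-0.071, 0.997, -0.0, -0.0]
wrist_force: [-0.6, -0.4, -2.5]
gripper_width: 0.284
gripper_force: 59.0
```

```bash
python3 - <<'E'
from h import *
o=observe(); goal((538.8,-24,119.5),188,o); 
s=snapshot("scene"); P=cloud(s); q=blob(P,538,-24,80,5,14); print(q.mean(0),cv2.minAreaRect(q[:,:2].astype(np.float32)))
a=cv2.convertScaleAbs(cv2.resize(s["frame"][270:430,330:490,::-1],(560,560),interpolation=cv2.INTER_CUBIC),alpha=1.6); cv2.imwrite("pics/s3.png",a)
E
```

```text
t 14.85 pos [550.4 185.3 119.3] yaw -171.86 shift [ 4.110e+01 -2.055e+02 -2.000e-01] rotvec [-0.   -0.    0.14] j [ 0.33  0.71 -1.09  1.56  0.65  1.27  0.85] grip 59.0 0.284 F [-0.6 -0.4 -2.5]
[540.03235376 -22.4209649    9.43359387] ((538.7877807617188, -24.16053009033203), (111.338134765625, 110.42491149902344), 16.53530502319336)
```

View pics/s3.png

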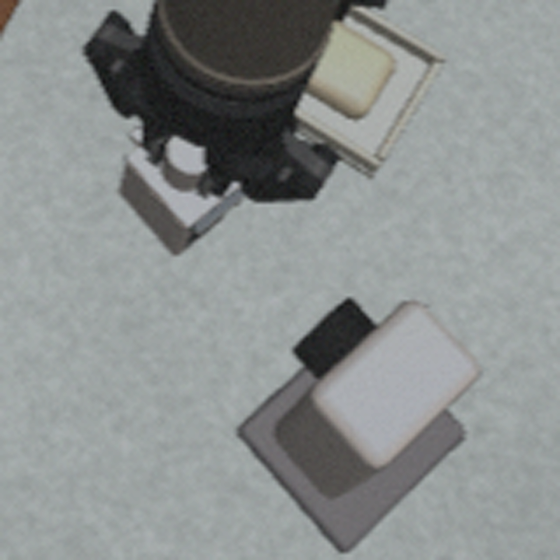

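The crop shows the box upright with its back (hinge) face squarely towards the lens. Next I carry it to the coaster.

Call:
carry_out(series="0 0 0 0.001 -0.004 0 -1;0 0 0 0.002 -0.009 0 -1;0 0 0 0.0028 -0.014 0 -1;0 0 0 0.0028 -0.014 0 -1;0 0 0 0.0028 -0.014 0 -1;0 0 0 0.0028 -0.014 0 -1;0 0 0 0.0028 -0.014 0 -1;0 0 0 0.0028 -0.014 0 -1;0 0 0 0.0028 -0.014 0 -1;0 0 0 0.0028 -0.014 0 -1")

```text
time_s: 15.73
position: [542.7, 56.0, 119.2]
eef_rot: [-0.07, 0.998, -0.0, -0.0]
wrist_force: [0.4, 0.4, -0.8]
gripper_width: 0.288
gripper_force: 59.0
```

Call:
carry_out(series="0 0 0 0.0028 -0.014 0 -1;0 0 0 0.0028 -0.014 0 -1;0 0 0 0.0028 -0.014 0 -1;0 0 0 0.0028 -0.014 0 -1;0 0 0 0.0025 -0.012 0 -1;0 0 0 0.0015 -0.008 0 -1;0 0 0 0.0005 -0.0045 0 -1;0 0 0 0 0 0 -1;0 0 0 0 0 0 -1;0 0 0 0 0 0 -1")

```text
time_s: 16.57
position: [538.8, -22.7, 119.5]
eef_rot: [-0.072, 0.997, 0.0, 0.0]
wrist_force: [0.1, 0.1, -1.7]
gripper_width: 0.283
gripper_force: 59.0
```

```bash
python3 - <<'E'
from h import *
o=observe(); goal((538.8,-24,75.5),188,o); 
E
```

```text
t 16.5667 pos [538.8 -22.7 119.5] yaw -171.76 shift [ 0.2 -1.3 44. ] rotvec [0.05 0.02 0.24] j [ 0.78  0.66 -1.16  1.68  0.64  1.23  1.2 ] grip 59.0 0.283 F [ 0.1  0.1 -1.7]
```

Call:
carry_out(series="0 0 2 0 0 0 -1;0 0 5 0 0 0 -1;0 0 5 0 0 0 -1;0 0 5 0 0 0 -1;0 0 5 0 0 0 -1;0 0 5 0 0 0 -1;0 0 5 0 0 0 -1;0 0 5 0 0 0 -1;0 0 5 0 0 0 -1;0 0 2 0 0 0 -1")

```text
time_s: 17.4
position: [538.8, -22.4, 119.5]
eef_rot: [0.308, 0.951, 0.0, 0.0]
wrist_force: [-0.6, -0.3, -0.2]
gripper_width: 0.286
gripper_force: 59.0
```

Call:
carry_out(series="0 0 0 0 0 0.004 -1;0 0 0 0 0 0.007 -1;0 0 0 0 0 0.007 -1;0 0 0 0 0 0.007 -1;0 0 0 0 0 0.007 -1;0 0 0 0 0 0.004 -1;0 0 0 0 0 0.002 -1;0 0 0 0 0 0 -1;0 0 0 0 0 0 -1")

```text
time_s: 18.15
position: [538.9, -23.9, 81.3]
eef_rot: [0.308, 0.951, 0.0, 0.0]
wrist_force: [-0.5, -0.1, -1.4]
gripper_width: 0.287
gripper_force: 59.0
```

```bash
python3 - <<'E'
from h import *
o=observe(); goal((538.8,-24,75),145,o); 
E
```

```text
t 18.15 pos [538.9 -23.9  81.3] yaw 144.15 shift [ 0.  -0.2  6.3] rotvec [ 0.01 -0.   -0.85] j [ 0.68  0.61 -0.94  1.72  0.55  1.1   0.5 ] grip 59.0 0.287 F [-0.5 -0.1 -1.4]
```

Call:
carry_out(series="0 0 0 0 0 0.002 -1;0 0 0 0 0 0.002 -1;0 0 0 0 0 0.001 -1;0 0 0 0 0 0.001 -1;0 0 0 0 0 0 -1;0 0 0 0 0 0 -1;0 0 0 0 0 0 -1")

```text
time_s: 18.73
position: [538.8, -24.0, 75.3]
eef_rot: [0.308, 0.951, -0.0, 0.0]
wrist_force: [-0.1, -0.5, -1.3]
gripper_width: 0.282
gripper_force: 59.3
```

```bash
python3 - <<'E'
from h import *
o=observe(); goal((538.8,-24,75),144,o); 
E
```

```text
t 18.7333 pos [538.8 -24.   75.3] yaw 144.14 shift [ 0.  -0.1  0.3] rotvec [-0.    0.01  0.14] j [ 0.67  0.62 -0.94  1.73  0.56  1.09  0.5 ] grip 59.3 0.282 F [-0.1 -0.5 -1.3]
```

Call:
carry_out(series="0 0 0 0 0 0.0005 -1;0 0 0 0 0 0.0005 -1;0 0 0 0 0 0 -1;0 0 0 0 0 0 -1")

```text
time_s: 19.07
position: [539.0, -23.9, 75.1]
eef_rot: [0.308, 0.951, -0.0, 0.0]
wrist_force: [-1.9, -0.6, 6.2]
gripper_width: 0.281
gripper_force: 59.7
```

Call:
carry_out(series="0 0 0 0 0 0.0005 -1;0 0 0 0 0 0 -1;0 0 0 0 0 0 -1;0 0 0 0 0 0 -1")

```text
time_s: 19.4
position: [539.0, -23.9, 75.1]
eef_rot: [0.308, 0.951, -0.0, 0.0]
wrist_force: [-2.7, 0.2, 8.9]
gripper_width: 0.282
gripper_force: 60.0
```

Contact shows as +9 N, so I relieve it and open.

Call:
carry_out(series="0 0 0 0 0 -0.0007 -1;0 0 0 0 0 0 -0.35;0 0 0 0 0 0 -0.25;0 0 0 0 0 0 -0.1;0 0 0 0 0 0 0.1;0 0 0 0 0 0 0.3;0 0 0 0 0 0 0.5;0 0 0 0 0 0 0.5;0 0 0 0 0 0 0.5;0 0 0 0 0 0 0.5", squeeze=20)

```text
time_s: 20.23
position: [538.8, -23.9, 74.5]
eef_rot: [0.308, 0.951, -0.0, -0.0]
wrist_force: [0.7, 0.8, -0.5]
gripper_width: 0.747
gripper_force: 0.0
```

Call:
carry_out(series="0 0 0 0 0 -0.005 0.5;0 0 0 0 0 -0.01 0.5;0 0 0 0 0 -0.015 0.5;0 0 0 0 0 -0.02 0.5;0 0 0 0 0 -0.02 0.5;0 0 0 0 0 -0.02 0.5;0 0 0 0 0 -0.02 0.5;0 0 0 0 0 -0.01 0.5;0 0 0 0 0 0 0.5;0 0 0 0 0 0 0.5")

```text
time_s: 21.07
position: [539.0, -24.0, 194.8]
eef_rot: [0.308, 0.951, -0.0, 0.0]
wrist_force: [-0.4, -0.3, 0.0]
gripper_width: 0.749
gripper_force: 0.0
```

```bash
python3 - <<'E'
from h import *
o=observe(); goal((538.8,-24,75),144,o)
s=snapshot("scene"); P=cloud(s)
for k,a in dict(knob=(538,-24,50,94,108),lid=(538,-24,50,64,76),jar=(495,-320,40,82,100)).items():
    q=blob(P,*a); print(k,len(q),q.mean(0),cv2.minAreaRect(q[:,:2].astype(np.float32)))
a=cv2.convertScaleAbs(cv2.resize(s["frame"][130:330,200:400,::-1],(560,560),interpolation=cv2.INTER_CUBIC),alpha=1.6); cv2.imwrite("pics/s4.png",a)
E
```

```text
t 21.0667 pos [539.  -24.  194.8] yaw 144.14 shift [  0.2  -0.2 119.8] rotvec [0.01 0.05 0.14] j [ 0.73  0.5  -1.03  1.57  0.44  1.32  0.59] grip 0.0 0.749 F [-0.4 -0.3  0. ]
knob 118 [542.83927254 -21.6321095  101.07552012] ((542.1531982421875, -22.173734664916992), (24.75074005126953, 24.423892974853516), 59.72805404663086)
lid 302 [547.66163191 -16.5128013   70.21068292] ((540.6668090820312, -23.529911041259766), (65.58307647705078, 40.1608772277832), 38.519283294677734)
jar 95 [ 497.66795234 -321.36203702   89.93104456] ((496.55487060546875, -322.3618469238281), (26.667118072509766, 24.073711395263672), 31.630922317504883)
```

View pics/s4.png

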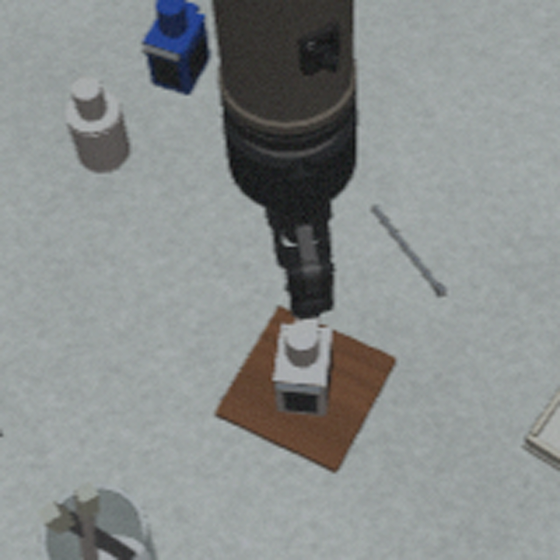

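The box stands upright in the middle of the coaster, at about (302,370) in the crop; the gripper is clear and the jar has not moved.

```bash
python3 -c "
from rig import ctrl
print(ctrl.sign_off())"
```

```text
the job is handed in; nothing more can be done
None
```

I showed the pill box's front, side and back windows to the lens in that order, stood it upright about 3 mm from the coaster's centre and let go, leaving the jar where it was; the job is handed in, but sign-off returned no verdict.

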